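House blank from the tilt-out bin to the nailing board

ROBOT

A 6-joint arm with a two-finger parallel gripper is mounted at the origin on the work surface. World frame = base frame: x ahead of the robot, y to its left, z up, the work surface at z = 0. Lengths are in m, angles in degrees, forces in N, time in s.
With the tool pointing down it reaches from about 0.3 to 0.75 m from the base axis. Payload 8.5 kg.
Tool frame: the origin (TCP) lies at the very end of the fingers, on their centre line; the grasp point (between the pads) lies 19 mm behind it (env.pinch_z is the distance from the TCP to the grasp point, in m); z points along the fingers, y is the line along which they close (so a half turn about z gives the same grasp; the last joint's range is limited). The gripper opens to 85 mm and grips with 20 to 120 N. Pads are 22 mm wide; open, the fingers measure 114 mm over their backs; the gripper's body (76 mm by 85 mm) begins 54 mm behind the grasp point. The pads swing forward as they close: fully open they stand 13 mm farther back than shut.
Start: joints at [-78.169, 21.807, 74.336, -0, 83.858, -12.336], TCP at [0.225, -0.502, 0.231] pointing down, gripper open.
Joint ranges: [-178.18, 178.18], [-50.72, 133.34], [12.68, 142.11], [-81.47, 261.47], [9.98, 163.14], [-165.26, 165.26]. Speed limits (degrees/s): [136.94, 136.94, 180, 180, 180, 180].

INTERFACE

Orientations are given as a 3x3 rotation matrix whose columns are the frame's x, y, z axes.
In Python, from rig import env, viewer gives the robot as it stands.
- The arm moves only by the tool drive_tool, never from a script. Its argument "series" is a list of rows, each a list of 3 entries, a list of its own where there are three numbers: the shift along the tool's x, y, z in m, then the turn about the tool's z in degrees, then the finger opening in m, from 0 to 0.0854. A call has 1 to 20 rows; each row is the pose to reach, as a shift and turn from the pose commanded when the call began, along the tool's axes at that moment; what a row does not reach only later rows make up. A row lasts 1/10 s, in which the tool goes at most 50 mm and 8.59 degrees, less where a joint would pass 70% of its speed; a pose out of reach is approached as far as the arm can. A call with a gripper value outside its range is refused whole. The fingers move at their own pace and stop on an object; "newtons" is the grip in N (left out, the last holds). Time passes only in rows, so rows that repeat a pose let the fingers close. It gives the time, the measured TCP pose, the force, the opening and the grip force at its end, in the units of the state.
- env.observe(): the state, without advancing time (a new reading comes with each control period).
- viewer.get_image(name): name is "scene" or "top"; returns a dict with "img" (420x560x3 uint8, red, green, blue), "depth" (420x560 float32, m along the optical axis (not along the pixel's ray), 0 where there is no reading), "camera_matrix" (3x3 intrinsics, pixels), "distortion" ([k1, k2, p1, p2, k3] as OpenCV has them; the pictures are not rectified), "rvec" (rotation vector, rad) and "tvec" (3), from world to camera coordinates, as OpenCV has them. Camera axes: x right, y down, z forward; pixel columns grow to the right and rows downward; lengths in m; the calibration is good to about 2 mm. A picture is of the moment at which its call begins.
- env.close_job(): hands the job in; it is judged then, once.
The state is a dict: "time_s": time; "q": joint angles; "qvel": joint speeds; "joint_efforts": joint torques, N m; "position": TCP position; "tool_rot": TCP orientation; "ft_force": force on the tool from outside, world axes, zero at the start; "wrist_torque": the same for the moment, N m; "grip_width": finger opening in m; "gripper_force": force on a finger pad.
Only numpy, scipy, OpenCV 4.12 (cv2) and the standard library are available. Lean on these libraries where they do the work, as an engineer would, in place of code of your own. Each camera call takes 0.05 s, during which the arm holds its last target. There are 200 camera calls.

TASK

Tip forward the tilt-out bin that holds the house-shaped pine blank (pointed top) and take the blank out, leaving the other two bins shut. Set the blank down flat on the nailing board, without dropping it, squarely with its flat end up against the stop batten, and push the bin fully shut again. Leave everything else on the table where it is.

Things in the scene. Friction and masses are not known exactly. Their poses are not given: they have to be found in the camera images.
- unit: Tilt-out bin unit: plywood case 130 mm deep (x), 447 wide (y), three wooden bins side by side, open at the top; case walls 154 high, bin fronts up to 185. Fixed to the bench, fronts facing the robot. Origin: on the bench under the middle of the bin fronts' outer faces; x points from the fronts into the case, y to the left bin, z up.
- bin_left (a joint): Tilt of the left (+y of the unit) bin about its bottom front edge, rad: 0 shut, grows as its top tips forward to the robot, stop at 0.8. No latch. Below about 0.45 its weight (0.5 kg, about 1 N at the knob) pulls it shut; beyond, it sinks slowly onto the stop and stays open. Inside it is 119 wide, 82 deep; front panel 141 wide, 160 high, 15 thick; sides 6 thick, 110 high in front, 55 at the back.
- bin_left_pivot (a point): Middle of the bottom front edge of the left (+y of the unit) bin, on its pivot axis, 25 mm above the bench, in the plane of the front's outer face; axes as the unit's, to which it is fixed. The bin's floor is 10 mm above this edge (shut). Pivots are 145 mm apart along the unit's y.
- bin_left_knob (a point): Middle of the head of the left (+y of the unit) bin's turned wooden knob: head 32 mm diameter, 24 long, on an 18 mm neck, its axis square to the front panel. The point is 30 mm in front of the panel's outer face, 145 mm up it from the pivot edge (15 below its top edge). Turns with the bin; z points up the panel, x into the bin.
- bin_middle (a joint): Tilt of the middle bin about its bottom front edge, rad: 0 shut, grows as its top tips forward to the robot, stop at 0.8. No latch. Below about 0.45 its weight (0.5 kg, about 1 N at the knob) pulls it shut; beyond, it sinks slowly onto the stop and stays open. Inside it is 119 wide, 82 deep; front panel 141 wide, 160 high, 15 thick; sides 6 thick, 110 high in front, 55 at the back.
- bin_middle_pivot (a point): Middle of the bottom front edge of the middle bin, on its pivot axis, 25 mm above the bench, in the plane of the front's outer face; axes as the unit's, to which it is fixed. The bin's floor is 10 mm above this edge (shut). Pivots are 145 mm apart along the unit's y.
- bin_middle_knob (a point): Middle of the head of the middle bin's turned wooden knob: head 32 mm diameter, 24 long, on an 18 mm neck, its axis square to the front panel. The point is 30 mm in front of the panel's outer face, 145 mm up it from the pivot edge (15 below its top edge). Turns with the bin; z points up the panel, x into the bin.
- bin_right (a joint): Tilt of the right (-y of the unit) bin about its bottom front edge, rad: 0 shut, grows as its top tips forward to the robot, stop at 0.8. No latch. Below about 0.45 its weight (0.5 kg, about 1 N at the knob) pulls it shut; beyond, it sinks slowly onto the stop and stays open. Inside it is 119 wide, 82 deep; front panel 141 wide, 160 high, 15 thick; sides 6 thick, 110 high in front, 55 at the back.
- bin_right_pivot (a point): Middle of the bottom front edge of the right (-y of the unit) bin, on its pivot axis, 25 mm above the bench, in the plane of the front's outer face; axes as the unit's, to which it is fixed. The bin's floor is 10 mm above this edge (shut). Pivots are 145 mm apart along the unit's y.
- bin_right_knob (a point): Middle of the head of the right (-y of the unit) bin's turned wooden knob: head 32 mm diameter, 24 long, on an 18 mm neck, its axis square to the front panel. The point is 30 mm in front of the panel's outer face, 145 mm up it from the pivot edge (15 below its top edge). Turns with the bin; z points up the panel, x into the bin.
- house_blank: House-shaped pine blank: 46 wide (its y), 22 thick (its x), 120 long (its z: straight sides for 97 mm, then a 90 degree gable 23 high). 50 to 110 g. Origin: centre of its flat end; z points to the gable. It stands on its flat end in one of the bins, just behind the front panel; with the bin tipped open it lies against the inside of the front panel, flat end on the bin floor.
- square_blank: Plain rectangular pine blank with a flat top, 46 x 22 x 120 mm, standing in another bin. Origin and axes as the house blank's. Not wanted.
- round_blank: Pine blank with a half-round top, 46 x 22 x 120 mm, standing in the third bin. Origin and axes as the house blank's. Not wanted.
- nailing_board: Nailing board, fixed to the bench: plywood 220 long (x), 180 wide (y), 18 thick, with a pine stop batten 20 high across its edge farther from the robot. Origin: centre of its underside; x points to the batten, z up. The batten's near face is at x = +85 mm, the board's top at z = 18 mm.
- nail_tray: Bystander, to be left alone: black plastic tray 170 x 235 x 45 mm with nails, in front and to the left of the unit. Origin: under its middle.
- screwdriver: Bystander, to be left alone: screwdriver with a red handle, lying in front of the bins, outside their swing. Origin: under its middle.
- glue_bottle: Bystander, to be left alone: white glue bottle, 60 mm diameter, 170 high, beyond the nailing board. Origin: under its middle.
- pencil_cup: Bystander, to be left alone: metal cup, 72 mm diameter, 95 high, to the left of the unit. Origin: under its middle.
- nailed_house: Bystander, to be left alone: larger house, 75 x 158 x 22 mm, with nails standing 17 mm out of it, lying flat to the right of the nailing board. Origin: under its middle.
There are look-alikes about, which are no part of the job. What is shaped like the house_blank but black or turquoise is not meant.

How it is judged (in metres and radians):
On the way, in this order (a step that is already met when the one before it is completed fails the run):
1. the bin that holds the house blank is tipped open (more than 0.6 rad) (((value of joint bin_left above 0.6 rad and y of house_blank in the frame of bin_left_pivot between -0.065 and 0.065 m) or (value of joint bin_middle above 0.6 rad and y of house_blank in the frame of bin_middle_pivot between -0.065 and 0.065 m) or (value of joint bin_right above 0.6 rad and y of house_blank in the frame of bin_right_pivot between -0.065 and 0.065 m))), for 0.2 s.
2. the house blank is out of the bin and set down on the nailing board while the fingers still touch it (y of house_blank in the frame of nailing_board between -0.075 and 0.075 m and x of house_blank in the frame of nailing_board between -0.03 and 0.092 m and z of house_blank in the frame of nailing_board below 0.05 m and contact force between house_blank and nailing_board above 0.1 N and contact force between the fingers and house_blank above 0.1 N), for 0.05 s.
At the end, for the whole second after the job is handed in: The house blank lies still and flat (within 0.1 rad) on the nailing board, its flat end within 8 mm of the stop batten and square to it within 0.12 rad, within the board's width (its middle no more than 70 mm from the board's middle line); all three bins are shut (under 0.04 rad) (z of house_blank in the frame of nailing_board between 0.024 and 0.034 m and angle between the x axis of house_blank and the z axis of nailing_board, either way round below 0.1 rad and x of house_blank in the frame of nailing_board between 0.077 and 0.089 m and y of house_blank in the frame of nailing_board between -0.07 and 0.07 m and angle between the z axis of house_blank and the x axis of nailing_board, either way round below 0.12 rad and linear speed of house_blank below 0.02 m/s and value of joint each of bin_left, bin_middle, bin_right below 0.04 rad); the robot touches nothing.
It fails at once if a bin that does not hold the house blank is tipped open (more than 0.2 rad) ((value of joint bin_left above 0.2 rad and y of square_blank in the frame of bin_left_pivot between -0.065 and 0.065 m and x of square_blank in the frame of bin_left_pivot above -0.2 m) or (value of joint bin_left above 0.2 rad and y of round_blank in the frame of bin_left_pivot between -0.065 and 0.065 m and x of round_blank in the frame of bin_left_pivot above -0.2 m) or (value of joint bin_middle above 0.2 rad and y of square_blank in the frame of bin_middle_pivot between -0.065 and 0.065 m and x of square_blank in the frame of bin_middle_pivot above -0.2 m) or (value of joint bin_middle above 0.2 rad and y of round_blank in the frame of bin_middle_pivot between -0.065 and 0.065 m and x of round_blank in the frame of bin_middle_pivot above -0.2 m) or (value of joint bin_right above 0.2 rad and y of square_blank in the frame of bin_right_pivot between -0.065 and 0.065 m and x of square_blank in the frame of bin_right_pivot above -0.2 m) or (value of joint bin_right above 0.2 rad and y of round_blank in the frame of bin_right_pivot between -0.065 and 0.065 m and x of round_blank in the frame of bin_right_pivot above -0.2 m)).
It fails at once if one of the other two blanks is moved by more than 40 mm (distance of any of square_blank, round_blank from where it was at the start of the episode above 0.04 m).
It fails at once if the house blank is let fall onto the board or table (not held, more than 60 mm above the board's top, right of the bin unit) (z of house_blank in the frame of nailing_board above 0.09 m and y of house_blank in the frame of unit below -0.25 m and contact force between each of the arm, the fingers and house_blank below 0.01 N).
It fails at once if a bystander is moved by more than 30 mm or the glue bottle or cup is tipped over (distance of any of nail_tray, screwdriver, glue_bottle, pencil_cup, nailed_house from where it was at the start of the episode above 0.03 m or angle between any of glue_bottle, pencil_cup's own z axis and vertical above 0.5 rad).
It also fails if it takes over 64 s, if anything falls off the work surface, if the arm or the gripper's body presses on something with over 40 N, if the wrist force passes 120 N, or if a joint passes its speed limit or range.

## Working session

There is one attempt and no reset: what is moved stays moved. The work goes in short steps, Python scripts to look and compute and a tool call to move; the robot and the scene stay as the last step left them, time stands still between calls to the robot, and variables do not carry over. Pictures are saved under pics/ and viewed, at most 10 in all, crops included, and the job is handed in when it is done.

Besides the shell and the picture viewer there is one more tool, called after "Request:" as name(argument=value, ...) on one line, values as JSON. drive_tool: Moves the arm, as the interface text tells. Its arguments: {"type":"object","properties":{"series":{"type":"array"},"newtons":{"type":"number"}},"required":["series"]}

```bash
ls; mkdir -p pics; cat > h.py <<'E'
import numpy as np, cv2
from rig import env, viewer
def get(n):
    d=viewer.get_image(n); R=cv2.Rodrigues(np.array(d["rvec"],float))[0]
    d["R"]=R; d["t"]=np.array(d["tvec"],float).ravel(); return d
def rays(d,uv):
    p=cv2.undistortPoints(np.array(uv,float).reshape(-1,1,2),d["camera_matrix"],np.array(d["distortion"])).reshape(-1,2)
    r=np.c_[p,np.ones(len(p))]@d["R"]; return -d["R"].T@d["t"], r
def plane(d,uv,z):
    c,r=rays(d,uv); return c+r*((z-c[2])/r[:,2])[:,None]
def pts(d):
    h,w=d["depth"].shape; v,u=np.mgrid[:h,:w]
    c,r=rays(d,np.c_[u.ravel(),v.ravel()]); P=c+r*d["depth"].ravel()[:,None]
    P[d["depth"].ravel()==0]=np.nan; return P.reshape(h,w,3)
def save(d,n): cv2.imwrite(n,d["img"][:,:,::-1])
E
python3 - <<'E'
from h import *
for n in("scene","top"):
    d=get(n); save(d,f"pics/{n}0.png"); print(n,-d["R"].T@d["t"]); np.savez(f"{n}0.npz",**d)
s=env.observe(); print(s["time_s"],s["position"],s["tool_rot"])
E
```

```text
pics
scene [0.95606526 0.58939492 1.3949945 ]
top [ 0.22622889 -0.06049533  2.02576328]
0.1 [ 0.22513056 -0.50153795  0.23078351] [[ 9.12346005e-01  4.09419950e-01 -2.65961384e-04]
 [ 4.09419945e-01 -9.12345171e-01  1.26422499e-03]
 [ 2.74950350e-04 -1.26230052e-03 -9.99999165e-01]]
```

View pics/scene0.png

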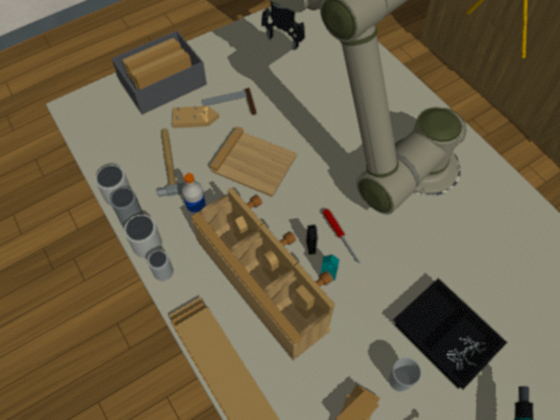

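View pics/top0.png

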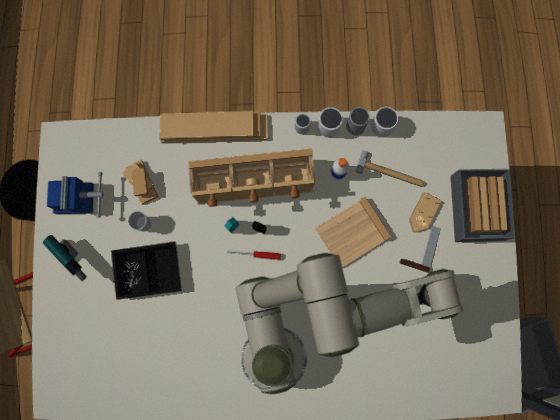

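The scene view shows the three bins in the unit (about (205,215) to (330,335)). The board is at about (253,160), with the black and turquoise look-alikes at (312,238) and (330,266). In the top view the unit is at (252,177) and the board at (353,233). I'll enlarge the unit in both views.

```bash
python3 - <<'E'
import cv2,numpy as np
a=cv2.imread("pics/scene0.png")[180:360,185:365]; b=cv2.imread("pics/top0.png")[140:270,180:400]
a=cv2.resize(a,None,fx=3.3,fy=3.3,interpolation=cv2.INTER_CUBIC);b=cv2.resize(b,None,fx=3.6,fy=3.6,interpolation=cv2.INTER_CUBIC)
cv2.imwrite("pics/c1.png",a);cv2.imwrite("pics/c2.png",b)
E
```

```text
(no output)
```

View pics/c1.png

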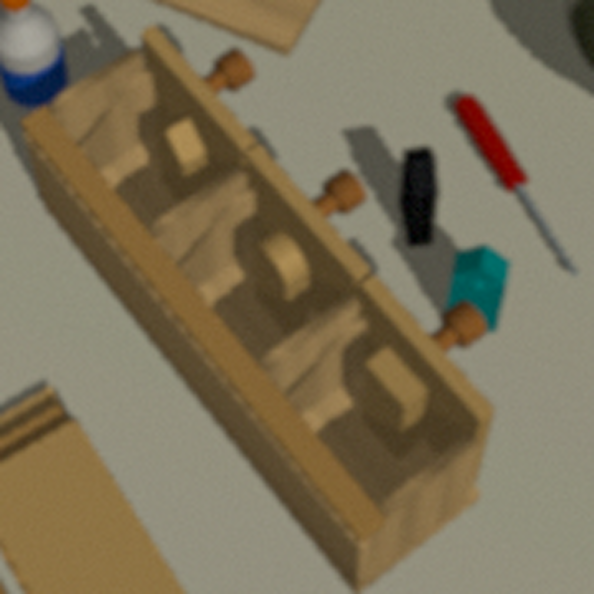

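View pics/c2.png

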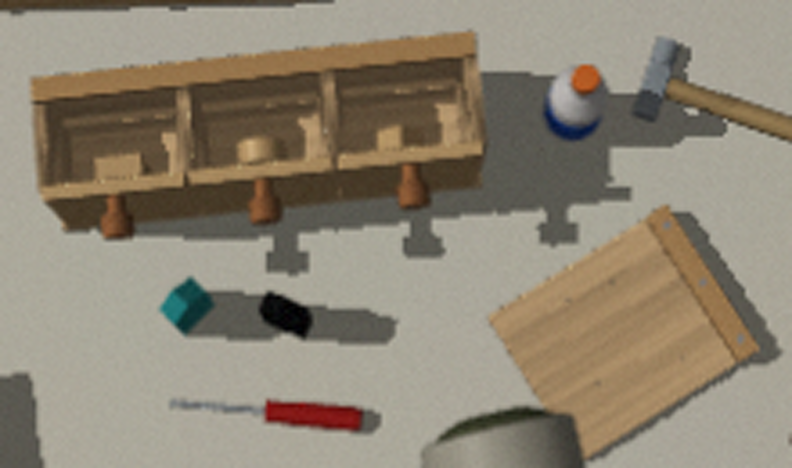

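Middle bin (crop 1 at (285,265)) is the round top and the left one (400,385) a broad flat top. The right one (185,145) shows just one lit slope, so it is probably the gable. I'll check this with depth and measure the unit, knob and board.

```bash
python3 - <<'E'
from h import *
np.set_printoptions(precision=4,suppress=True)
S=dict(np.load("scene0.npz"));T=dict(np.load("top0.npz"))
PS=pts(S);PT=pts(T)
# knobs: saturated brown, elevated; two views
def knobs(d,P,box):
    h=cv2.cvtColor(d["img"],cv2.COLOR_RGB2HSV); v0,v1,u0,u1=box
    m=((h[...,0]<13)&(h[...,1]>130)&(h[...,2]>60)).astype(np.uint8); k=np.zeros_like(m);k[v0:v1,u0:u1]=m[v0:v1,u0:u1]
    n,l,st,c=cv2.connectedComponentsWithStats(k)
    return [(c[i],st[i,4],np.nanmean(P[l==i],0)) for i in range(1,n) if st[i,4]>15]
for x in knobs(S,PS,(185,295,240,345)): print("S",*x)
for x in knobs(T,PT,(170,215,185,320)): print("T",*x)
# unit front bottom/top edges (top view): ends of front panels at z .185
uv=np.array([[48,190],[483,152]])/3.6+[180,140]
print("front top",plane(T,uv,.185)); uvs=np.array([[150,32],[490,410]])/3.3+[185,180]; print("scene",plane(S,uvs,.185))
# board corners
b=np.array([[488,320],[665,206],[757,350],[585,460]])/3.6+[180,140]
print("board z.018",plane(T,b,.018),"batten corners z.038"); print(plane(T,b[1:3],.038))
# batten near face: boundary at top
bn=np.array([[649,215],[738,362]])/3.6+[180,140]; print("bn",plane(T,bn,.038))
# blank tops heights by scene & top depth
for nm,P,cs in(("S",PS,[(185,145),(285,265),(400,385)]),("T",PT,[(390,137),(257,150),(120,165)])):
    f,o=((3.3,[185,180]) if nm=="S" else (3.6,[180,140]))
    for c in cs:
        u,v=(np.array(c)/f+o).round().astype(int); Q=P[v-9:v+10,u-9:u+10].reshape(-1,3); 
        print(nm,c,P[v,u],"z rows along y:"); 
        if nm=="T": print(P[v-3:v+4,u-7:u+8,2].round(3))
E
```

```text
S [332.8444 222.5467] 225 [0.3907 0.0219 0.0236]
T [294.9375 192.4375] 16 [ 0.5857 -0.0915  0.1823]
T [211.4783 201.7391] 23 [0.5592 0.2004 0.1807]
front top [[ 0.5916  0.2641  0.185 ]
 [ 0.6201 -0.1594  0.185 ]]
scene [[ 0.6295 -0.1479  0.185 ]
 [ 0.5906  0.2734  0.185 ]]
board z.018 [[ 0.477  -0.1686  0.018 ]
 [ 0.5942 -0.3589  0.018 ]
 [ 0.4395 -0.4497  0.018 ]
 [ 0.329  -0.2652  0.018 ]] batten corners z.038
[[ 0.5905 -0.356   0.038 ]
 [ 0.4374 -0.4458  0.038 ]]
bn [[ 0.5813 -0.3388  0.038 ]
 [ 0.4253 -0.4254  0.038 ]]
S (185, 145) [ 0.6513 -0.0612  0.1443] z rows along y:
S (285, 265) [nan nan nan] z rows along y:
S (400, 385) [0.628  0.2129 0.1574] z rows along y:
T (390, 137) [ 0.6458 -0.0686  0.1458] z rows along y:
[[0.036 0.037 0.034 0.032 0.036 0.036 0.037 0.031 0.151 0.148 0.16  0.144
  0.153 0.031 0.036]
 [0.03  0.035 0.04  0.032 0.043 0.135 0.143   nan 0.15  0.153 0.151 0.149
  0.145 0.143 0.142]
 [0.028 0.041 0.037 0.03  0.14  0.132 0.137 0.145 0.146 0.159 0.161 0.154
  0.141 0.147 0.14 ]
 [0.029 0.035 0.038 0.05  0.133 0.138 0.138 0.146 0.155 0.152 0.147 0.152
  0.155
[... 1034 characters left out ...]
218 0.1996 0.1492] z rows along y:
[[0.034 0.043 0.038 0.037 0.027 0.035 0.155 0.16  0.151 0.155 0.158 0.152
  0.159 0.134 0.037]
 [0.157 0.147 0.157 0.154 0.159 0.158 0.163 0.162 0.153 0.156 0.151 0.158
  0.154 0.146 0.03 ]
 [0.167 0.15  0.157 0.15  0.152 0.152 0.146 0.155 0.159 0.162 0.161 0.163
  0.15  0.15  0.108]
 [0.16  0.149 0.165 0.154 0.151 0.159 0.15  0.149 0.158 0.153 0.156 0.151
  0.152 0.152 0.121]
 [0.156 0.152 0.153 0.156 0.157 0.151 0.16  0.155 0.161 0.153 0.156 0.157
  0.155 0.154 0.123]
 [0.034 0.16  0.155 0.148 0.163 0.157 0.16  0.156 0.148 0.156 0.151 0.158
  0.163 0.153 0.115]
 [0.039 0.16  0.156 0.155 0.157 0.16  0.167 0.162 0.187 0.19  0.179 0.181
  0.186 0.18  0.194]]
```

Depth confirms the **right bin**: its blank's top peaks (0.133→0.157→0.14), while the left is flat and the middle round. The unit's yaw is about 5°, the right knob is near (0.586,-0.0915,0.170), and the spacing between the outer knobs is 0.293 (expected 0.290). The board centre is near (0.4585,-0.309) with yaw about -59°. Next I'll move above the knob.

Request:
drive_tool(series=[[[0.491,-0.228,-0.02],19.2,0.07],[[0.491,-0.228,-0.02],19.2,0.07],[[0.491,-0.228,-0.02],19.2,0.07],[[0.491,-0.228,-0.02],19.2,0.07],[[0.491,-0.228,-0.02],19.2,0.07],[[0.491,-0.228,-0.02],19.2,0.07],[[0.491,-0.228,-0.02],19.2,0.07],[[0.491,-0.228,-0.02],19.2,0.07],[[0.491,-0.228,-0.02],19.2,0.07],[[0.491,-0.228,-0.02],19.2,0.07],[[0.491,-0.228,-0.02],19.2,0.07],[[0.491,-0.228,-0.02],19.2,0.07],[[0.491,-0.228,-0.02],19.2,0.07],[[0.491,-0.228,-0.02],19.2,0.07],[[0.491,-0.228,-0.02],19.2,0.07]], newtons=25)

```text
time_s: 1.6
position: [0.5792, -0.0938, 0.2514]
tool_rot: [[0.996, 0.085, -0.0], [0.085, -0.996, -0.0], [-0.0, 0.0, -1.0]]
ft_force: [-0.4, -0.5, 0.5]
grip_width: 0.0702
gripper_force: 0.0
```

```bash
python3 - <<'E'
from h import *
np.set_printoptions(precision=4,suppress=True)
S=dict(np.load("scene0.npz"));T=dict(np.load("top0.npz"))
def tri(us,ut):
    c1,r1=rays(S,us);c2,r2=rays(T,ut);r1=r1[0];r2=r2[0]
    k=np.linalg.lstsq(np.c_[r1,-r2],c2-c1,rcond=None)[0]; a=c1+k[0]*r1;b=c2+k[1]*r2; return (a+b)/2,np.linalg.norm(a-b)
o=np.array([185,180]);q=np.array([180,140])
print("knobR",tri(np.array([237,70])/3.3+o,np.array([411,187])/3.6+q))
print("knobM",tri(np.array([346,192])/3.3+o,np.array([264,202])/3.6+q))
print("knobL",tri(np.array([466,325])/3.3+o,np.array([117,217])/3.6+q))
d=get("scene");save(d,"pics/s1.png")
cv2.imwrite("pics/s1c.png",cv2.resize(d["img"][150:330,180:400,::-1],None,fx=3.3,fy=3.3,interpolation=cv2.INTER_CUBIC))
E
```

```text
knobR (array([ 0.5872, -0.0869,  0.1715]), np.float64(0.0064211145359596156))
knobM (array([0.5755, 0.0566, 0.1708]), np.float64(0.00658849899042575))
knobL (array([0.5635, 0.2012, 0.1705]), np.float64(0.007872871702188646))
```

View pics/s1c.png

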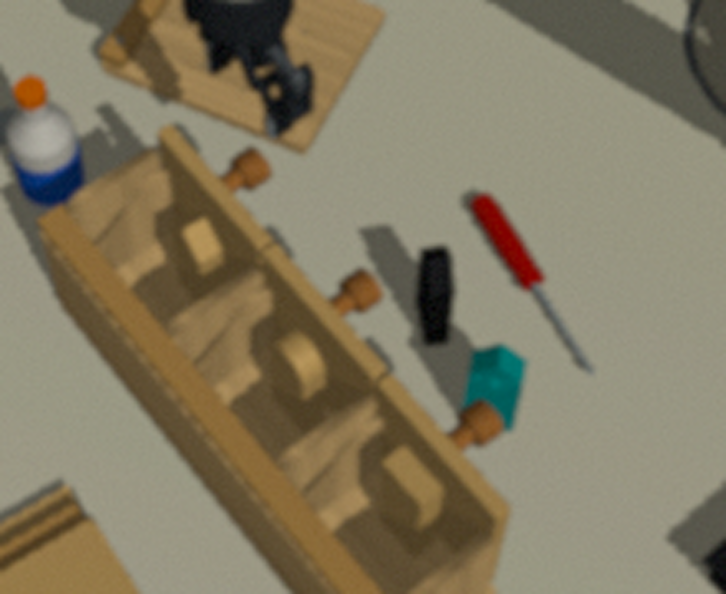

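The gripper hangs above the knob line; its displacement towards the board in this view is parallax. The right knob is at crop (250,168), and the house's peaked top at (203,245). Triangulation puts the knob at z = 0.171, as expected. Next I'll descend and grip it.

Request:
drive_tool(series=[[[0.002,-0.004,0.04],0,0.07],[[0.002,-0.004,0.07],0,0.07],[[0.002,-0.004,0.099],0,0.07],[[0.002,-0.004,0.099],0,0.07],[[0.002,-0.004,0.099],0,0.04],[[0.002,-0.004,0.099],0,0.025],[[0.002,-0.004,0.099],0,0.025],[[0.002,-0.004,0.099],0,0.025],[[0.002,-0.004,0.099],0,0.025],[[0.002,-0.004,0.099],0,0.025],[[0.002,-0.004,0.099],0,0.025]], newtons=25)

```text
time_s: 2.75
position: [0.582, -0.0881, 0.1544]
tool_rot: [[0.996, 0.087, 0.003], [0.087, -0.996, 0.0], [0.003, 0.0, -1.0]]
ft_force: [-0.4, 3.7, 5.9]
grip_width: 0.031
gripper_force: 25.0
```

Request:
drive_tool(series=[[[-0.007,0,0.001],0,0.025],[[-0.014,0,0.004],0,0.025],[[-0.021,0,0.006],0,0.025],[[-0.028,0,0.009],0,0.025],[[-0.035,0,0.012],0,0.025],[[-0.0415,0,0.0153],0,0.025],[[-0.048,0,0.019],0,0.025],[[-0.054,0,0.023],0,0.025],[[-0.06,0,0.0275],0,0.025],[[-0.066,0,0.032],0,0.025],[[-0.0715,0,0.037],0,0.025],[[-0.077,0,0.042],0,0.025],[[-0.081,0,0.0465],0,0.025],[[-0.0845,0,0.051],0,0.025],[[-0.0845,0,0.051],0,0.025],[[-0.0845,0,0.051],0,0.025]])

```text
time_s: 4.35
position: [0.4965, -0.0953, 0.1017]
tool_rot: [[0.996, 0.087, -0.001], [0.087, -0.996, 0.001], [-0.001, -0.001, -1.0]]
ft_force: [-3.4, 5.9, 3.0]
grip_width: 0.0311
gripper_force: 25.5
```

Request:
drive_tool(series=[[[0,0,0],0,0.055],[[0,0,0],0,0.055],[[0,0,0],0,0.055],[[-0.02,0,0],0,0.055],[[-0.045,0,0],0,0.055],[[-0.045,0,-0.04],0,0.055],[[-0.045,0,-0.08],0,0.055],[[-0.045,0.04,-0.12],0,0.065],[[-0.045,0.08,-0.16],0,0.065],[[-0.045,0.12,-0.16],0,0.065],[[-0.045,0.15,-0.16],0,0.065],[[-0.045,0.15,-0.16],0,0.065]])

```text
time_s: 5.55
position: [0.4654, -0.2528, 0.2611]
tool_rot: [[0.997, 0.083, 0.0], [0.083, -0.997, -0.001], [0.0, 0.001, -1.0]]
ft_force: [0.1, 0.9, 0.3]
grip_width: 0.0651
gripper_force: 0.0
```

```bash
python3 - <<'E'
from h import *
for n in("scene","top"):
    d=get(n); np.savez(f"{n}2.npz",**d); 
    v,u=(140,200) if n=="scene" else (130,180)
    globals()[n]=cv2.resize(d["img"][v:v+150,u:u+200,::-1],None,fx=2,fy=2 if 0 else 2,interpolation=cv2.INTER_CUBIC)
a=np.hstack([scene,top]); cv2.imwrite("pics/s2.png",a)
print(env.observe()["position"])
E
```

```text
[ 0.46519344 -0.24937666  0.26096913]
```

View pics/s2.png

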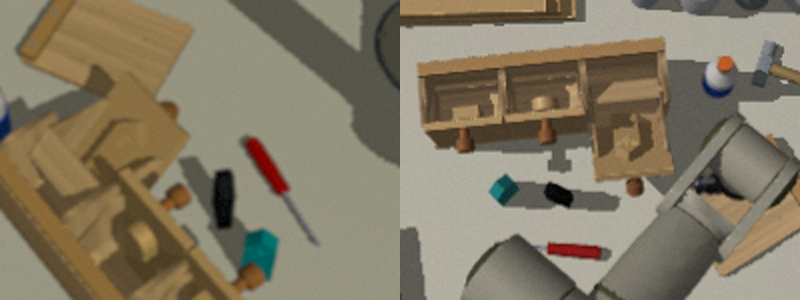

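The bin stands open with the blank lying on its front panel (scene crop (125,140), top crop (627,135)). I'll locate the blank in the bin's frame.

```bash
python3 - <<'E'
from h import *
np.set_printoptions(precision=4,suppress=True,linewidth=150)
p=np.array([.617,-.0855]);a=np.radians(4.8);U=np.array([np.cos(a),np.sin(a)]);V=np.array([-U[1],U[0]]);th=.8
for n in("scene","top"):
    d=dict(np.load(n+"2.npz"));P=pts(d).reshape(-1,3);P=P[~np.isnan(P[:,0])]
    u=(P[:,:2]-p)@U;v=(P[:,:2]-p)@V;z=P[:,2]-.025
    D=u*np.cos(th)+z*np.sin(th);H=-u*np.sin(th)+z*np.cos(th)
    i=(abs(v)<.075)&(H>.03)&(H<.16)&(D>-.01)&(D<.07)
    print(n,"panel inner D (|v|>35)",np.median(D[i&(abs(v)>.03)&(abs(v)<.055)&(H>.12)]),"top H",np.percentile(H[i&(D<.02)],98))
    for h in np.arange(.035,.135,.01):
        k=i&(H>h)&(H<=h+.01)&(D>.027)&(D<.05)&(abs(v)<.05)
        if k.sum()>3: print(round(h+.005,3),k.sum(),"v",np.percentile(v[k],[3,50,97]),"D",np.median(D[k]))
E
```

```text
scene panel inner D (|v|>35) 0.01517286967964332 top H 0.15934042497588718
0.04 53 v [-0.0146  0.0093  0.0298] D 0.04067837965036045
0.05 55 v [-0.0129  0.0135  0.0315] D 0.040188857179277074
0.06 51 v [-0.015   0.008   0.0303] D 0.03999180231766236
0.07 58 v [-0.0164  0.0104  0.0313] D 0.03976323348126372
0.08 49 v [-0.0137  0.0126  0.032 ] D 0.038645614597297165
0.09 60 v [-0.0163  0.0089  0.0312] D 0.03896799581136404
0.1 57 v [-0.0147  0.01    0.0316] D 0.03682205193766741
0.11 51 v [-0.0127  0.0136  0.0306] D 0.03787104189646733
0.12 40 v [-0.0044  0.0121  0.0252] D 0.038325696963594044
0.13 13 v [0.0041 0.0106 0.0155] D 0.03560435406927447
top panel inner D (|v|>35) 0.011075308845080567 top H 0.15905996624863716
0.04 21 v [-0.0169  0.003   0.0251] D 0.03825727412622838
0.05 21 v [-0.0164  0.0113  0.0265] D 0.038507508109267966
0.06 21 v [-0.0175  0.0014  0.0245] D 0.03819558864796714
0.07 18 v [-0.0161  0.0092  0.0237] D 0.036968226872051445
0.08 23 v [-0.0188  0.0025  0.0223] D 0.03749953672377186
0.09 23 v [-0.0159 -0.0003  0.0251] D 0.036500220657999224
0.1 25 v [-0.0173  0.0048  0.0263] D 0.03513364265240808
0.11 22 v [-0.0158  0.0055  0.0245] D 0.03455244317587795
0.12 22 v [-0.0134  0.008   0.0242] D 0.034844042764266725
0.13 12 v [-0.0037  0.0053  0.0161] D 0.034014982117121076
```

The blank is centred at v = +0.0065 in the bin, its face is at D = 0.037, and the gable narrows above H = 0.11. All three match the expected sizes. I'll move above the grasp point.

Request:
drive_tool(series=[[[0.1285,-0.157,0],0,0.062],[[0.1285,-0.157,0],0,0.062],[[0.1285,-0.157,0],0,0.062],[[0.1285,-0.157,0],0,0.062],[[0.1285,-0.157,0],0,0.062],[[0.1285,-0.157,0.04],0,0.062],[[0.1285,-0.157,0.08],0,0.062],[[0.1285,-0.157,0.11],0,0.062],[[0.1285,-0.157,0.11],0,0.062],[[0.1285,-0.157,0.11],0,0.062]])

```text
time_s: 6.65
position: [0.5799, -0.0814, 0.1525]
tool_rot: [[0.996, 0.087, 0.001], [0.087, -0.996, -0.0], [0.001, 0.0, -1.0]]
ft_force: [-0.1, -0.3, 0.4]
grip_width: 0.0621
gripper_force: 0.0
```

Request:
drive_tool(series=[[[0,0,0.02],0,0.062],[[0,0,0.04],0,0.062],[[0,0,0.05],0,0.062],[[0,0,0.058],0,0.062],[[0,0,0.058],0,0.062]])

```text
time_s: 7.15
position: [0.58, -0.0817, 0.0936]
tool_rot: [[0.996, 0.087, 0.0], [0.087, -0.996, -0.0], [0.0, 0.0, -1.0]]
ft_force: [-0.1, 0.2, -0.4]
grip_width: 0.0621
gripper_force: 0.0
```

Request:
drive_tool(series=[[[0,0,0],0,0.035],[[0,0,0],0,0.035],[[0,0,0],0,0.035],[[0,0,0],0,0.035],[[0,0,0],0,0.035],[[0,0,0],0,0.035],[[-0.003,0,-0.01],0,0.035],[[-0.006,0,-0.02],0,0.035],[[-0.012,0,-0.04],0,0.035],[[-0.02,0,-0.06],0,0.035],[[-0.03,0,-0.09],0,0.035],[[-0.04,0,-0.12],0,0.035],[[-0.05,0,-0.15],0,0.035],[[-0.05,0,-0.16],0,0.035],[[-0.05,0,-0.16],0,0.035]], newtons=40)

```text
time_s: 8.65
position: [0.5304, -0.0862, 0.2547]
tool_rot: [[0.996, 0.086, 0.003], [0.086, -0.996, -0.001], [0.003, 0.001, -1.0]]
ft_force: [0.3, 0.2, -0.9]
grip_width: 0.045
gripper_force: 41.1
```

Gripped at 45 mm and lifted, with about 0.9 N of weight on the wrist. I'll carry the blank over the board and turn it.

Request:
drive_tool(series=[[[-0.05,0.04,-0.02],5,0.035],[[-0.086,0.08,-0.02],13,0.035],[[-0.086,0.12,-0.02],21,0.035],[[-0.086,0.16,-0.02],29,0.035],[[-0.086,0.2,-0.02],37,0.035],[[-0.086,0.225,0],45,0.035],[[-0.086,0.225,0.02],53,0.035],[[-0.086,0.225,0.04],60,0.035],[[-0.086,0.225,0.06],64,0.035],[[-0.086,0.225,0.08],64,0.035],[[-0.086,0.225,0.09],64,0.035],[[-0.086,0.225,0.09],64,0.035],[[-0.086,0.225,0.09],64,0.035]], newtons=40)

```text
time_s: 9.95
position: [0.4641, -0.3177, 0.1634]
tool_rot: [[0.515, -0.857, 0.0], [-0.857, -0.515, 0.0], [-0.0, -0.0, -1.0]]
ft_force: [-1.1, -0.4, 0.2]
grip_width: 0.0447
gripper_force: 41.3
```

```bash
python3 - <<'E'
from h import *
s=env.observe();print(s["position"],s["tool_rot"][:2],s["grip_width"])
ims=[]
for n in("scene","top"):
    d=get(n); np.savez(f"{n}3.npz",**d)
    v,u=(90,190) if n=="scene" else (170,290)
    ims.append(cv2.resize(d["img"][v:v+110,u:u+130,::-1],None,fx=3,fy=3,interpolation=cv2.INTER_CUBIC))
cv2.imwrite("pics/s3.png",np.hstack(ims))
E
```

```text
[ 0.46405945 -0.31774744  0.16340467] [[ 5.14737387e-01 -8.57347900e-01  3.73654865e-05]
 [-8.57347900e-01 -5.14737385e-01  4.32470449e-05]] 0.04467877836603914
```

View pics/s3.png

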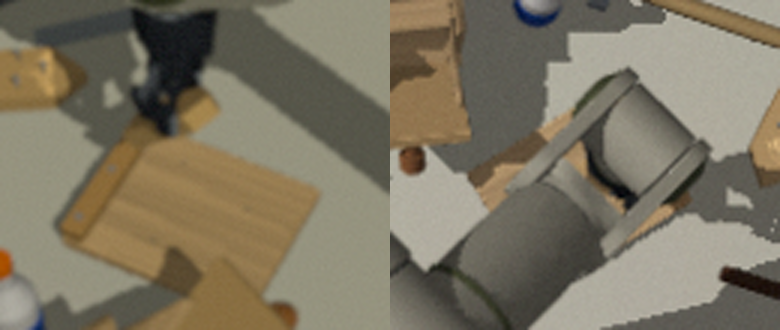

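The left half shows the blank held between the fingers at (160,120). Its gable end is to the upper right at (205,108), and the flat end points towards the batten as planned. I'll lower it to contact.

Request:
drive_tool(series=[[[0.008,0,0.03],0,0.035],[[0.008,0,0.06],0,0.035],[[0.008,0,0.08],0,0.035],[[0.008,0,0.086],0,0.035],[[0.008,0,0.09],0,0.035],[[0.008,0,0.094],0,0.035],[[0.008,0,0.094],0,0.035]], newtons=30)

```text
time_s: 10.75
position: [0.4682, -0.3247, 0.0699]
tool_rot: [[0.515, -0.857, 0.001], [-0.857, -0.515, -0.001], [0.001, -0.0, -1.0]]
ft_force: [0.1, 0.2, -0.8]
grip_width: 0.0455
gripper_force: 41.3
```

Request:
drive_tool(series=[[[0,0,0.002],0,0.036],[[-0.005,0,0.006],0,0.036],[[-0.01,0,0.01],0,0.036],[[-0.0145,0,0.015],0,0.036],[[-0.019,0,0.02],0,0.036],[[-0.022,0,0.026],0,0.036],[[-0.0255,0,0.0315],0,0.036],[[-0.028,0,0.038],0,0.036],[[-0.03,0,0.044],0,0.036],[[-0.031,0,0.047],0,0.036],[[-0.031,0,0.047],0,0.036]], newtons=22)

```text
time_s: 11.85
position: [0.4516, -0.2968, 0.0224]
tool_rot: [[0.515, -0.857, -0.0], [-0.857, -0.515, 0.001], [-0.001, -0.0, -1.0]]
ft_force: [-0.4, 3.7, 5.9]
grip_width: 0.045
gripper_force: 40.0
```

```bash
python3 - <<'E'
from h import *
s=env.observe();print(s["position"],s["ft_force"])
d=get("scene"); np.savez("scene4.npz",**d)
cv2.imwrite("pics/s4.png",cv2.resize(d["img"][100:210,190:320,::-1],None,fx=5,fy=5,interpolation=cv2.INTER_CUBIC))
E
```

```text
[ 0.45158249 -0.29676709  0.02238798] [-0.44056026  3.65928167  5.8517379 ]
```

View pics/s4.png

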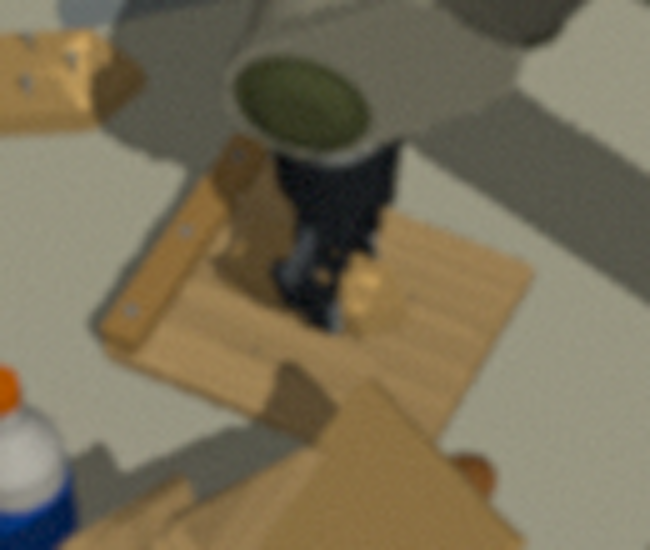

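The blank is nearly flat on the board (gable at (370,290)), with the estimated gap to the batten about 28 mm. I'll slide it forward while still gripping.

Request:
drive_tool(series=[[[0.008,0,0.0],0,0.036],[[0.016,0,0.0],0,0.036],[[0.02,0,0.0],0,0.036],[[0.023,0,0.0],0,0.036],[[0.023,0,0],0,0.036]], newtons=22)

```text
time_s: 12.4
position: [0.4637, -0.3175, 0.0222]
tool_rot: [[0.514, -0.858, -0.001], [-0.858, -0.514, 0.001], [-0.001, 0.0, -1.0]]
ft_force: [-2.0, 3.2, 4.1]
grip_width: 0.0453
gripper_force: 39.9
```

Request:
drive_tool(series=[[[0.003,0,0.0],0,0.036],[[0.005,0,0.0],0,0.036],[[0.007,0,0.0],0,0.036],[[0.007,0,0],0,0.036]])

```text
time_s: 12.8
position: [0.4641, -0.3181, 0.0205]
tool_rot: [[0.515, -0.857, -0.009], [-0.857, -0.515, 0.013], [-0.016, 0.002, -1.0]]
ft_force: [-11.2, 20.1, 6.8]
grip_width: 0.0453
gripper_force: 40.4
```

The wrist sees 23 N opposing the slide, so the flat end is on the batten. I'll relax, release and rise.

Request:
drive_tool(series=[[[-0.005,0,0.0],0,0.036],[[-0.006,0,0.0],0,0.036],[[-0.006,0,0.0],0,0.06],[[-0.006,0,0.0],0,0.062],[[-0.006,0,0],0,0.062],[[-0.006,0,0],0,0.062],[[-0.006,0,-0.03],0,0.062],[[-0.006,0,-0.07],0,0.062],[[-0.006,0,-0.12],0,0.062],[[-0.006,0,-0.17],0,0.062],[[-0.1,0,-0.18],0,0.062],[[-0.15,0,-0.18],0,0.062],[[-0.2,0,-0.18],0,0.062],[[-0.25,0,-0.18],0,0.062],[[-0.25,0,-0.18],0,0.062]])

```text
time_s: 14.3
position: [0.3373, -0.1075, 0.2024]
tool_rot: [[0.514, -0.858, 0.0], [-0.858, -0.514, -0.0], [0.0, -0.0, -1.0]]
ft_force: [0.5, 0.3, 0.3]
grip_width: 0.062
gripper_force: 0.0
```

```bash
python3 - <<'E'
from h import *
s=env.observe();print(s["position"],s["tool_rot"],s["q"])
d=get("scene"); np.savez("scene5.npz",**d)
a=cv2.resize(d["img"][110:200,200:310,::-1],None,fx=4,fy=4,interpolation=cv2.INTER_CUBIC)
d=get("top"); np.savez("top5.npz",**d)
b=cv2.resize(d["img"][190:280,305:400,::-1],None,fx=4,fy=4,interpolation=cv2.INTER_CUBIC)[:,:358]
cv2.imwrite("pics/s5.png",np.hstack([a,b]))
E
```

```text
[ 0.33734227 -0.10752861  0.20237468] [[ 5.14350482e-01 -8.57579977e-01  4.06126161e-04]
 [-8.57579993e-01 -5.14350581e-01 -1.87033494e-04]
 [ 3.69287406e-04 -2.52084903e-04 -9.99999900e-01]] [-3.70657106e+01  3.42420850e+00  1.04576640e+02  5.75672556e-03
  7.19741250e+01  1.11978454e+02]
```

View pics/s5.png

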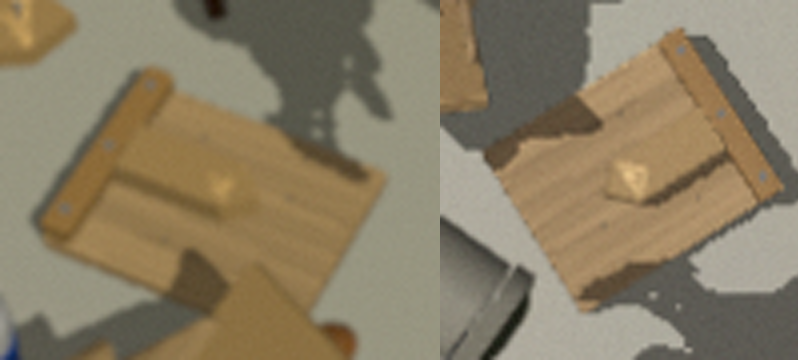

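The blank lies squarely with its flat end against the batten in both halves (end at left (118,150), right (722,150)), so I'll check flatness and gap by depth.

```bash
python3 - <<'E'
from h import *
np.set_printoptions(precision=4,suppress=True,linewidth=150)
e=np.array([.5145,-.8575]);f=np.array([.8575,.5145]);o=np.array([.4585,-.3089])
for n in("scene","top"):
    d=dict(np.load(n+"5.npz"));P=pts(d).reshape(-1,3);P=P[~np.isnan(P[:,0])]
    x=(P[:,:2]-o)@e;y=(P[:,:2]-o)@f
    k=(P[:,2]>.03)&(P[:,2]<.06)&(x>-.02)&(x<.07)&(abs(y)<.05)
    A=np.c_[x[k],y[k],np.ones(k.sum())];print(n,k.sum(),"plane slope x,y,z0",np.linalg.lstsq(A,P[k,2],rcond=None)[0],"y pct",np.percentile(y[k],[2,98]))
    for a in np.arange(-.05,.11,.01):
        j=(x>a)&(x<a+.01)&(abs(y-np.median(y[k]))<.015); print(round(a+.005,3),round(float(np.median(P[j,2])),4),end="; ")
    print()
E
```

```text
scene 375 plane slope x,y,z0 [ 0.0123 -0.0441  0.0408] y pct [-0.0228  0.026 ]
-0.045 0.0199; -0.035 0.0205; -0.025 0.0394; -0.015 0.041; -0.005 0.0419; 0.005 0.0409; 0.015 0.0406; 0.025 0.0416; 0.035 0.0409; 0.045 0.0423; 0.055 0.0427; 0.065 0.0424; 0.075 0.0418; 0.085 0.0395; 0.095 0.0395; 0.105 0.0398; 
top 288 plane slope x,y,z0 [-0.0125 -0.0316  0.0415] y pct [-0.026   0.0187]
-0.045 0.0209; -0.035 0.0188; -0.025 0.0359; -0.015 0.042; -0.005 0.0401; 0.005 0.0398; 0.015 0.0447; 0.025 0.0399; 0.035 0.039; 0.045 0.0387; 0.055 0.041; 0.065 0.0424; 0.075 0.042; 0.085 0.0403; 0.095 0.0391; 0.105 0.0389;
```

The blank is flat and against the batten. Next I'll shut the bin, starting in front of its knob.

Request:
drive_tool(series=[[[0.039,-0.076,0],-8,0.055],[[0.039,-0.076,0],-16,0.055],[[0.039,-0.076,0],-24,0.055],[[0.039,-0.076,0],-32,0.055],[[0.039,-0.076,0.02],-40,0.055],[[0.039,-0.076,0.04],-48,0.055],[[0.039,-0.076,0.06],-56,0.055],[[0.039,-0.076,0.08],-64,0.055],[[0.039,-0.076,0.1],-64,0.055],[[0.039,-0.076,0.117],-64,0.055],[[0.039,-0.076,0.117],-64,0.055]], newtons=25)

```text
time_s: 15.5
position: [0.4236, -0.1037, 0.0838]
tool_rot: [[0.996, 0.086, -0.003], [0.086, -0.996, 0.002], [-0.003, -0.002, -1.0]]
ft_force: [1.0, -0.2, 0.2]
grip_width: 0.0548
gripper_force: 0.0
```

Request:
drive_tool(series=[[[0.02,0,0],0,0.055],[[0.04,0,0],0,0.055],[[0.055,0,0],0,0.055],[[0.061,0,0],0,0.055],[[0.061,0,0],0,0.055],[[0.061,0,0],0,0.03],[[0.061,0,0],0,0.025],[[0.061,0,0],0,0.025],[[0.061,0,0],0,0.025],[[0.061,0,0],0,0.025]], newtons=25)

```text
time_s: 16.5
position: [0.484, -0.0964, 0.0859]
tool_rot: [[0.996, 0.086, -0.0], [0.086, -0.996, 0.004], [-0.0, -0.004, -1.0]]
ft_force: [-0.1, 11.6, 7.3]
grip_width: 0.0311
gripper_force: 25.0
```

Request:
drive_tool(series=[[[0.004,-0.002,-0.006],0,0.025],[[0.0085,-0.002,-0.012],0,0.025],[[0.013,-0.002,-0.018],0,0.025],[[0.018,-0.002,-0.023],0,0.025],[[0.0235,-0.002,-0.0285],0,0.025],[[0.029,-0.002,-0.0335],0,0.025],[[0.035,-0.002,-0.038],0,0.025],[[0.041,-0.002,-0.0425],0,0.025],[[0.047,-0.002,-0.0465],0,0.025],[[0.0535,-0.002,-0.05],0,0.025],[[0.06,-0.002,-0.0535],0,0.025],[[0.067,-0.002,-0.0565],0,0.025],[[0.074,-0.002,-0.0595],0,0.025],[[0.0805,-0.002,-0.062],0,0.025],[[0.088,-0.002,-0.064],0,0.025],[[0.095,-0.002,-0.0655],0,0.025],[[0.098,-0.002,-0.0655],0,0.025],[[0.098,-0.002,-0.0655],0,0.025]])

```text
time_s: 18.3
position: [0.5835, -0.0879, 0.1518]
tool_rot: [[0.996, 0.087, 0.002], [0.087, -0.996, -0.001], [0.002, 0.001, -1.0]]
ft_force: [-2.1, -0.9, 9.0]
grip_width: 0.0313
gripper_force: 30.7
```

Request:
drive_tool(series=[[[0.003,0,0],0,0.025],[[0.005,0,0],0,0.025],[[0.005,0,0],0,0.025]])

```text
time_s: 18.6
position: [0.5857, -0.0877, 0.1519]
tool_rot: [[0.996, 0.087, -0.004], [0.087, -0.996, -0.001], [-0.004, 0.001, -1.0]]
ft_force: [-17.1, -3.1, 16.3]
grip_width: 0.0311
gripper_force: 31.6
```

Firm stop with 17 N resisting, so the bin is shut. I'll release and rise clear.

Request:
drive_tool(series=[[[-0.003,0,0],0,0.025],[[-0.003,0,0],0,0.055],[[-0.003,0,0],0,0.06],[[-0.003,0,0],0,0.06],[[-0.003,0,0],0,0.06],[[-0.003,0,-0.03],0,0.06],[[-0.003,0,-0.07],0,0.06],[[-0.05,0,-0.1],0,0.06],[[-0.1,0,-0.1],0,0.06],[[-0.15,0,-0.1],0,0.06],[[-0.2,0,-0.1],0,0.06],[[-0.2,0,-0.1],0,0.06],[[-0.2,0,-0.1],0,0.06]])

```text
time_s: 19.9
position: [0.3876, -0.1049, 0.2514]
tool_rot: [[0.996, 0.085, 0.001], [0.085, -0.996, -0.001], [0.001, 0.001, -1.0]]
ft_force: [0.8, 0.3, 0.8]
grip_width: 0.06
gripper_force: 0.0
```

```bash
python3 - <<'E'
from h import *
d=get("scene"); np.savez("scene6.npz",**d)
cv2.imwrite("pics/s6.png",cv2.resize(d["img"][110:350,180:380,::-1],None,fx=2.5,fy=2.5,interpolation=cv2.INTER_CUBIC))
b=np.load("scene0.npz")["img"]; D=np.abs(d["img"].astype(int)-b).max(2)[195:350,195:340]; print("unit-area changed px",(D>50).sum())
E
```

```text
unit-area changed px 174
```

View pics/s6.png

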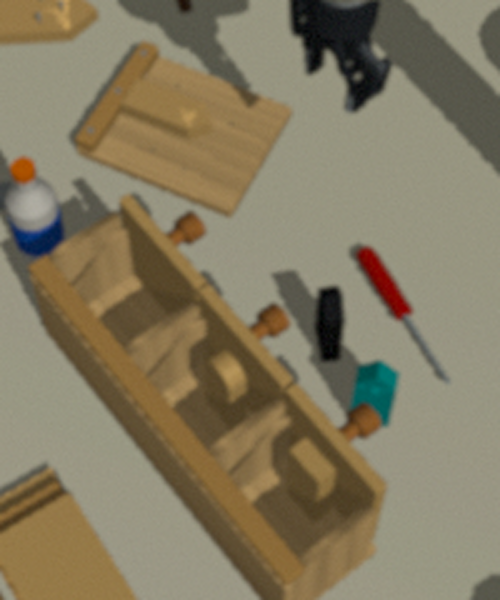

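The right bin is shut and empty (front in line with the others, knob at (188,228)). The blank lies against the batten at (160,108), the bystanders are where they were, and the gripper is clear.

```bash
python3 -c "
from rig import env
print(env.close_job())"
```

```text
the job is handed in; nothing more can be done
None
```

I handed the job in at about 20 s of the 64 s allowed: the house blank, taken from the right bin, lies flat with its flat end against the stop batten, and all three bins are shut; the hand-in gave no verdict.

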